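# Move the electrode to the sample beaker on a click-stop sample changer

## Robot

A 6-joint arm with a two-finger parallel gripper is mounted at the origin on the work surface; the furniture and walls round the work are solid. World frame = base frame: x ahead of the robot, y to its left, z up, the work surface at z = 0. Lengths are in mm, angles in rad, forces in N, time in s.
With the tool pointing down it reaches from about 375 to 975 mm from the base axis. Payload 3.8 kg.
Tool frame: the origin (TCP) lies midway between the tips of the shut fingers; the grasp point (between the pads) lies 19 mm behind it; z points along the fingers, y is the direction in which the jaws open and shut (so a half turn about z gives the same grasp; the last joint's range is limited). The gripper opens to 85 mm and grips with 20 to 120 N. Pads are 22 mm wide; open, the fingers measure 114 mm over their backs; the gripper's body (76 mm by 85 mm) begins 54 mm behind the grasp point. The pads swing forward as they close: fully open they stand 13 mm farther back than shut.
Start: joints at [-1.229, 0.264, 1.604, -0, 1.274, -0.037], TCP at [249.613, -627.145, 231.28] pointing down, gripper open.
Joint ranges: [-2.63, 2.63], [-0.94, 2.18], [0.31, 2.57], [-1.31, 4.45], [0, 2.66], [-2.55, 2.55]. Speed limits (rad/s): [2.57, 2.57, 3.14, 3.14, 3.14, 3.14].

## Interface

Orientations are given as a 3x3 rotation matrix whose columns are the frame's x, y, z axes.
In Python, from rig import readout, snapshot, camera_params, ticket gives the robot as it stands.
- The arm moves only by the tool jog_arm, never from a script. Its argument "plan" is a list of rows, each an object of numbers: "tx", "ty", "tz": the shift along the tool's x, y, z in cm; "wx", "wy", "wz": the turn, a rotation vector about the tool's x, y, z in degrees; "hand": the finger opening in cm, from 0 to 8.54. In form: [{"tx": .., "ty": .., "tz": .., "wx": .., "wy": .., "wz": .., "hand": ..}, ...]. A call has 1 to 12 rows; each row shifts and turns the pose as measured when the row begins, along the tool's axes as they then stand; what a row does not reach is not made up. A row lasts 1/10 s, in which the tool goes at most 50 mm and 8.59 degrees, less where a joint would pass 70% of its speed; a pose out of reach is approached as far as the arm can. A call with a gripper value outside its range is refused whole. The fingers move at their own pace and stop on an object; "grip_force" is the grip in N (left out, the last holds). Time passes only in rows, so rows that do not move let the fingers close. It gives the time, the measured TCP pose, the force and the opening at its end, in the units of the state.
- readout.read_state(): the state, without advancing time (a new reading comes with each control period).
- snapshot(name): name is "side" or "top" or "wrist"; returns the picture (420x560x3 uint8, red, green, blue); there is no depth.
- camera_params(name): a dict with "camera_matrix" (3x3 intrinsics, pixels), "R" (3x3) and "t" (3): a world point X has camera coordinates R X + t; the wrist camera has in their place "mount" (4x4, takes a point from camera to tool coordinates, whose origin is the TCP and whose axes are the flange's). Camera axes: x right, y down, z forward; pixel columns grow to the right and rows downward; lengths in mm; the calibration is good to about 2 mm. A picture is of the moment at which its call begins: read the wrist's pose just before it. camera_params takes no time and is no camera call.
- ticket.hand_in(): hands the job in, once; it reports no verdict.
The state is a dict: "time": time; "qpos": joint angles; "joint_velocities": joint speeds; "joint_torque": joint torques, N m; "position": TCP position; "eef_rot": TCP orientation; "contact_force": force on the tool from outside, world axes, zero at the start; "ft_torque": the same for the moment, N m; "finger_gap": opening from 0.0 (shut) to 1.0 (fully open).
Only numpy, scipy, OpenCV 4.12 (cv2) and the standard library are available. Lean on these libraries where they do the work, as an engineer would, in place of code of your own. Each camera call takes 0.05 s, during which the arm holds its last target. There are 200 camera calls.

## Task

The electrode of the sample changer is parked in its open storage beaker. Lift the head by its knob all the way up, push the spokes of the star wheel round, counting the clicks, until the turntable has brought the other open beaker exactly under the electrode and rests in its click-stop, then lower the head all the way down into that beaker and let go. Turn the table only by the star wheel: do not push on the turntable or the beakers, let the electrode strike a beaker or lid, upset a beaker, or disturb the things standing around.

Things in the scene. Friction and masses are not known exactly. Their poses are not given: they have to be found in the camera images.
- changer: the hand-worked sample changer, a cream and grey bench instrument, fixed; 60 mm or more to its right stands a tall titrator. Origin on the turntable's vertical axis at bench level, z up; x points to the two-rod lift column behind (168 mm out, 320 mm high). In this frame the star wheel's axis is at x = -80, y = +195 mm and the electrode hangs at x = +92, y = 0 mm.
- platter: grey metal turntable, 246 mm diameter; origin on its axis 34 mm above the bench, top face 10 mm higher. Eight seats, each with three 45 mm prongs, 45 degrees apart at 92 mm radius; seat 0 on its x axis, under the electrode at the start. Geared to the star wheel: it turns the same way, one seat (45 degrees) for each click.
- star_wheel (a joint): angle of the star wheel, rad, growing anticlockwise seen from above; 0 at the start. Click-stop every 1.2566 rad (five a turn), endless both ways: a sprung roller draws the wheel to the nearest stop. Leaving a stop takes about 4 N at 55 mm radius; past half way (0.63 rad) the wheel goes on to the next stop by itself within 1 s.
- wheel_hub (a point): centre of the star wheel on its upright axis, at spoke height (85 mm above the bench); turns with the wheel. Five steel spokes 10 mm thick, at 0, 72, 144, 216, 288 degrees from this frame's x axis, each with a 20 mm black end ball 66 mm from the axis. Hub 42 mm diameter, top 101 mm above the bench. Between the spokes the room is free down to 50 mm above the bench.
- head (a joint): height of the lift head above its lowest position, m: 0 fully down, 0.085 fully up at its stop. It starts down (within 6 mm). Counterbalanced; friction holds it wherever it is left. Lifting or pushing down takes about 6 N.
- head_knob (a point): centre of the black knob on the front end of the head's arm, over the turntable's axis: upright cylinder, 34 mm diameter, 30 mm high, on a 16 mm stem; 189 mm above the bench when the head is down. Its bottom is 13 mm above the arm, which is 26 mm wide and runs back to the column. Knob, arm and electrode move as one, straight up and down.
- electrode: the upright 12 mm glass electrode with its small white dosing tube beside it, fixed under the head; origin at its lowest point, z up; 60 mm above the bench when the head is down (inside a beaker), 145 mm when it is up, clear of all beakers and lids.
- storage_beaker: open glass beaker, 54 mm across and 68 mm high, 50 g, loose in a seat; at the start it is under the electrode. Origin at the centre of its underside, z up.
- sample_beaker: open glass beaker of the same kind, loose in another seat: the only open beaker on the turntable besides the storage beaker. Origin at the centre of its underside, z up.
- indicator_bottle: small brown bottle with black cap, 37 x 84 mm, standing on the bench before the turntable. Origin at the centre of its underside.
- large_beaker: larger glass beaker, 72 mm across, 92 mm high, standing on the bench beside the turntable, behind the star wheel; not part of the job. Origin at the centre of its underside.
- covered_0: beaker of the same kind under a flat white lid 58 mm across, 74 mm high in all, loose in a seat. Origin at the centre of its underside, z up.
- covered_1: beaker of the same kind under a flat white lid 58 mm across, 74 mm high in all, loose in a seat. Origin at the centre of its underside, z up.
- covered_2: beaker of the same kind under a flat white lid 58 mm across, 74 mm high in all, loose in a seat. Origin at the centre of its underside, z up.
- covered_3: beaker of the same kind under a flat white lid 58 mm across, 74 mm high in all, loose in a seat. Origin at the centre of its underside, z up.

How it is judged (in metres and radians):
On the way, in this order (a step that is already met when the one before it is completed fails the run):
1. the head is all the way up (within 8 mm of its stop) (value of joint head above 0.077 m), for 0.2 s.
2. the sample beaker is under the electrode with the head still up and the wheel at rest in its click-stop (horizontal distance between sample_beaker and electrode below 0.008 m and value of joint head above 0.077 m and velocity of joint star_wheel between -0.1 and 0.1 rad/s), for 0.3 s.
At the end, for the whole second after the job is handed in: The head is fully down (within 6 mm of its lower stop), the sample beaker's centre is within 8 mm of the electrode's axis, the wheel is at rest, and all six beakers stand upright (within 0.12 rad) in their seats on the turntable (horizontal distance between sample_beaker and electrode below 0.008 m and value of joint head below 0.006 m and linear speed of sample_beaker below 0.02 m/s and velocity of joint star_wheel between -0.1 and 0.1 rad/s and z of each of storage_beaker, sample_beaker, covered_0, covered_1, covered_2, covered_3 in the frame of platter below 0.015 m and angle between each of storage_beaker, sample_beaker, covered_0, covered_1, covered_2, covered_3's own z axis and vertical below 0.12 rad); the robot touches nothing.
It fails at once if the robot pushed on the turntable or a beaker (over 3 N) (contact force between any of the fingers, the arm and platter above 3 N or contact force between any of the fingers, the arm and storage_beaker above 3 N or contact force between any of the fingers, the arm and sample_beaker above 3 N or contact force between any of the fingers, the arm and covered_0 above 3 N or contact force between any of the fingers, the arm and covered_1 above 3 N or contact force between any of the fingers, the arm and covered_2 above 3 N or contact force between any of the fingers, the arm and covered_3 above 3 N).
It fails at once if a beaker was tipped over (angle between any of storage_beaker, sample_beaker, covered_0, covered_1, covered_2, covered_3's own z axis and vertical above 0.35 rad).
It fails at once if the electrode was driven into a beaker or lid (over 6 N) (contact force between electrode and storage_beaker above 6 N or contact force between electrode and sample_beaker above 6 N or contact force between electrode and covered_0 above 6 N or contact force between electrode and covered_1 above 6 N or contact force between electrode and covered_2 above 6 N or contact force between electrode and covered_3 above 6 N).
It fails at once if a bystander was moved by more than 30 mm (distance of any of indicator_bottle, large_beaker from where it was at the start of the episode above 0.03 m).
It also fails if it takes over 72 s, if anything falls off the work surface, if the arm or the gripper's body presses on something with over 40 N, if the wrist force passes 120 N, or if a joint passes its speed limit or range.

## Working session

There is one attempt and no reset: what is moved stays moved. The work goes in short steps, Python scripts to look and compute and a tool call to move; the robot and the scene stay as the last step left them, time stands still between calls to the robot, and variables do not carry over. Pictures are saved under pics/ and viewed, about 8 in all and at most 12, crops included, and the job is handed in when it is done.

Besides the shell and the picture viewer there is one more tool, called after "Emit:" in YAML: its name, and indented under it one key for each argument. jog_arm: Moves the arm, as the interface text tells. Its arguments: {"type":"object","properties":{"plan":{"type":"array"},"grip_force":{"type":"number"}},"required":["plan"]}

```bash
mkdir -p pics; python3 - <<'E'
from rig import readout, snapshot, camera_params
import cv2,numpy as np
for n in ("top","side"):
    cv2.imwrite(f"pics/{n}0.png",cv2.resize(snapshot(n)[:,:,::-1],(800,600),interpolation=cv2.INTER_CUBIC))
    p=camera_params(n); print(n,p)
s=readout.read_state();print(s)
print(camera_params("wrist"))
E
```

```text
top {'camera_matrix': array([[541.53195686,   0.        , 279.57322351],
       [  0.        , 541.53195686, 204.73135203],
       [  0.        ,   0.        ,   1.        ]]), 'R': array([[ 0.15228585, -0.98833255,  0.00279222],
       [-0.96441424, -0.14921707, -0.2182646 ],
       [ 0.21613466,  0.03054575, -0.97588563]]), 't': array([ -13.09373675,  625.27573239, 1221.79078356])}
side {'camera_matrix': array([[425.57353773,   0.        , 279.96685684],
       [  0.        , 425.57353773, 207.61898767],
       [  0.        ,   0.        ,   1.        ]]), 'R': array([[-0.67229642, -0.74023163,  0.00864047],
       [-0.5655351 ,  0.50603116, -0.65123153],
       [ 0.47768983, -0.44270712, -0.75882991]]), 't': array([448.11308551, 420.93392892, 692.74276875])}
{'time': 0.1, 'qpos': array([-1.22888401e+00,  2.64694948e-01,  1.60525700e+00, -1.47357897e-05,
        1.27373935e+00, -3.68947813e-02]), 'joint_velocities': array([ 0.00030703, -0.00152022, -0.00262361,  0.00085843,  0.00022726,
       -0.0014644 ]), 'joint_torque': array([ 1.06956653e-03, -5.16707540e+01, -3.68590200e+01, 
[... 302 characters left out ...]
99997798e-01]]), 'contact_force': array([-0.07233847,  0.33332349,  0.78048141]), 'ft_torque': array([-0.03365099,  0.04251198,  0.03147067]), 'finger_gap': 0.9995886840254081}
{'camera_matrix': array([[308.46863647,   0.        , 283.86067505],
       [  0.        , 308.46863647, 207.5662657 ],
       [  0.        ,   0.        ,   1.        ]]), 'mount': array([[-1.14419660e-03, -9.61762894e-01, -2.73881044e-01,
         6.97619332e+01],
       [ 9.99999140e-01, -1.27598539e-03,  3.03050505e-04,
        -1.35418199e-01],
       [-6.40930942e-04, -2.73880462e-01,  9.61763527e-01,
        -1.42667265e+02],
       [ 0.00000000e+00,  0.00000000e+00,  0.00000000e+00,
         1.00000000e+00]])}
```

View pics/top0.png

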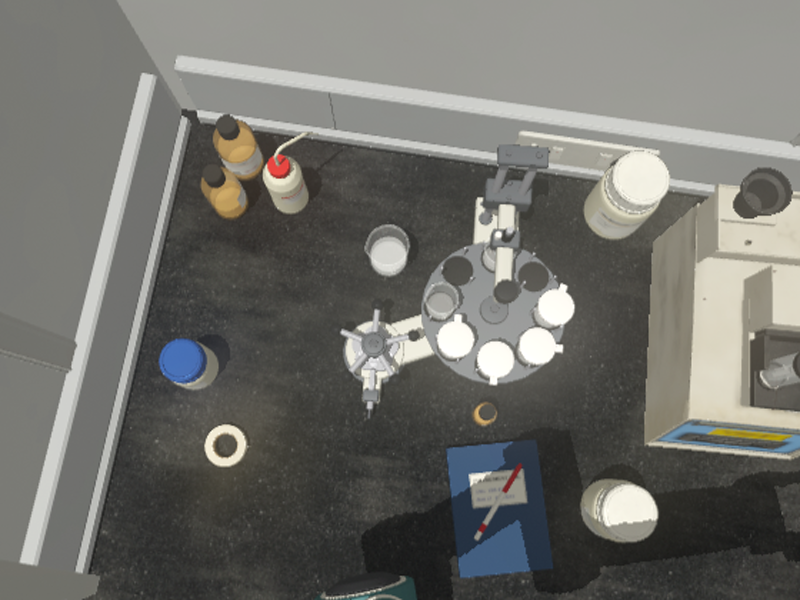

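View pics/side0.png

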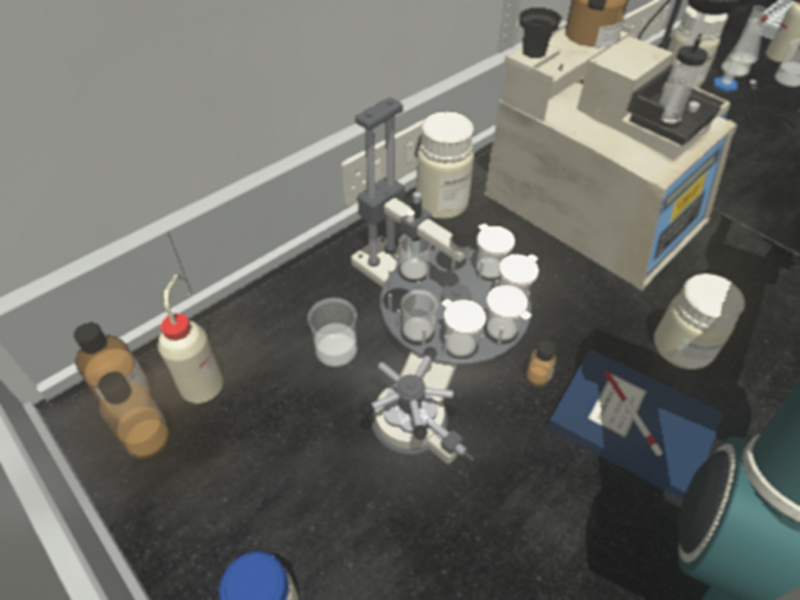

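The open sample beaker is at about (441,300) in the top view. Seen from above it sits two seats anticlockwise of the electrode, past an empty seat, so the wheel must go 2 clicks clockwise. The knob is at (506,290) and the wheel hub at (373,344), with its spoke balls around it. I'll turn these into positions next.

```bash
cat > h.py <<'E'
import numpy as np,cv2
from rig import readout, snapshot, camera_params
def ray(n,u,v,z,sc=0.7):
    p=camera_params(n);R,t,K=p['R'],p['t'],p['camera_matrix']
    d=R.T@np.linalg.inv(K)@[u*sc,v*sc,1];c=-R.T@t
    return c+d*(z-c[2])/d[2]
def proj(n,X):
    p=camera_params(n);q=p['camera_matrix']@(p['R']@np.asarray(X,float)+p['t']);return q[:2]/q[2]
def wproj(X,s):
    p=camera_params('wrist');M=p['mount'];R=np.array(s['eef_rot']);x=R.T@(np.asarray(X,float)-s['position'])
    q=p['camera_matrix']@(M[:3,:3].T@(x-M[:3,3]));return q[:2]/q[2]
def wray(u,v,z,s):
    p=camera_params('wrist');M=p['mount'];R=np.array(s['eef_rot'])
    d=R@M[:3,:3]@np.linalg.inv(p['camera_matrix'])@[u,v,1];c=R@M[:3,3]+s['position']
    return c+d*(z-c[2])/d[2]
E
python3 - <<'E'
from h import *
k=ray('top',506,290,204);h=ray('top',373,343,101);pc=ray('top',494,311,44);col=ray('top',523,154,320)
print('knob',k,'hub',h,'plat',pc,'col',col)
for w in (k,pc):
    v=h-w; a=np.arctan2(v[1],v[0])-np.arctan2(195,-80);print(np.hypot(v[0],v[1]),np.degrees(a))
c=(col-k);print(np.hypot(*c[:2]),np.degrees(np.arctan2(c[1],c[0])))
for u,v in((344,335),(377,312),(414,336),(372,372)): 
    q=ray('top',u,v,85)-h;print(np.hypot(*q[:2]),np.degrees(np.arctan2(q[1],q[0])))
a=snapshot('top')[180:310,200:420,::-1];cv2.imwrite('pics/c.png',cv2.resize(a,(792,468),interpolation=cv2.INTER_CUBIC))
E
```

```text
knob [618.1226191  -78.32400268 204.        ] hub [524.39973718 110.63595058 101.        ] plat [618.23198401 -79.96639074  44.        ] col [786.01022295 -65.41269514 320.        ]
210.92615422193794 4.074901053452775
212.44703589648367 3.90450708929155
168.38334058496378 4.397645645270111
50.278293361913086 80.65558759885124
54.08561369436083 2.748553385925341
67.58757585896127 -69.26035885388039
44.704029445610914 -173.5040333114194
```

View pics/c.png

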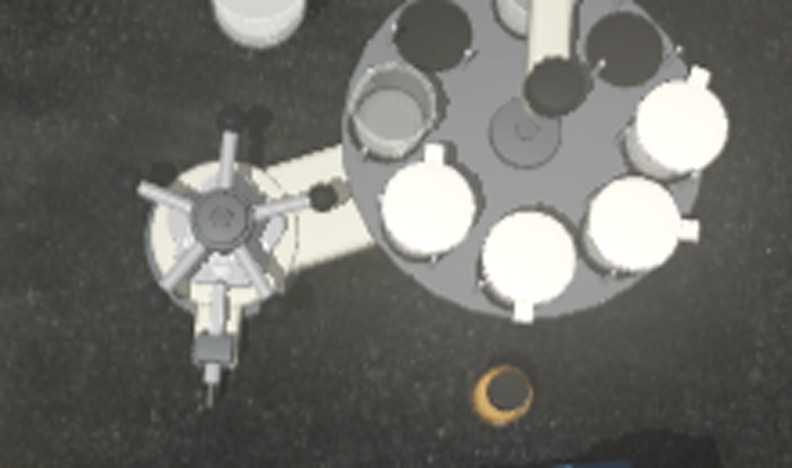

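Emit:
jog_arm:
  plan:
    - {"tz": -2.5, "wz": 7.2, "hand": 8.5}
    - {"tz": -2.5, "wz": 7.2}
    - {"tz": -2.5, "wz": 7.2}
    - {"tx": 1.4, "ty": -4.6}
    - {"tx": 1.4, "ty": -4.6}
    - {"tx": 1.4, "ty": -4.6}
    - {"tx": 1.4, "ty": -4.6}
    - {"tx": 1.4, "ty": -4.6}
    - {"tx": 1.4, "ty": -4.6}
    - {"tx": 1.4, "ty": -4.6}
    - {"tx": 1.4, "ty": -4.6}
    - {"tx": 1.4, "ty": -4.6}
  grip_force: 60

```text
validation failed for argument at $.pl...
```

Emit:
jog_arm:
  plan:
    - {"tx": 0, "ty": 0, "tz": -2.5, "wx": 0, "wy": 0, "wz": 7.2, "hand": 8.5}
    - {"tx": 0, "ty": 0, "tz": -2.5, "wx": 0, "wy": 0, "wz": 7.2, "hand": 8.5}
    - {"tx": 0, "ty": 0, "tz": -2.5, "wx": 0, "wy": 0, "wz": 7.2, "hand": 8.5}
    - {"tx": 1.4, "ty": -4.6, "tz": 0, "wx": 0, "wy": 0, "wz": 0, "hand": 8.5}
    - {"tx": 1.4, "ty": -4.6, "tz": 0, "wx": 0, "wy": 0, "wz": 0, "hand": 8.5}
    - {"tx": 1.4, "ty": -4.6, "tz": 0, "wx": 0, "wy": 0, "wz": 0, "hand": 8.5}
    - {"tx": 1.4, "ty": -4.6, "tz": 0, "wx": 0, "wy": 0, "wz": 0, "hand": 8.5}
    - {"tx": 1.4, "ty": -4.6, "tz": 0, "wx": 0, "wy": 0, "wz": 0, "hand": 8.5}
    - {"tx": 1.4, "ty": -4.6, "tz": 0, "wx": 0, "wy": 0, "wz": 0, "hand": 8.5}
    - {"tx": 1.4, "ty": -4.6, "tz": 0, "wx": 0, "wy": 0, "wz": 0, "hand": 8.5}
    - {"tx": 1.4, "ty": -4.6, "tz": 0, "wx": 0, "wy": 0, "wz": 0, "hand": 8.5}
    - {"tx": 1.4, "ty": -4.6, "tz": 0, "wx": 0, "wy": 0, "wz": 0, "hand": 8.5}
  grip_force: 60

```text
time: 1.35
position: [382.5, -203.9, 303.6]
eef_rot: [[1.0, -0.026, -0.003], [-0.026, -1.0, 0.01], [-0.003, -0.01, -1.0]]
contact_force: [-0.5, 0.2, 0.3]
finger_gap: 0.994
```

Emit:
jog_arm:
  plan:
    - {"tx": 3.9, "ty": -2.1, "tz": 0, "wx": 0, "wy": 0, "wz": 0, "hand": 8.5}
    - {"tx": 3.9, "ty": -2.2, "tz": 0, "wx": 0, "wy": 0, "wz": -2, "hand": 8.5}
    - {"tx": 3.9, "ty": -2.2, "tz": 0, "wx": 0, "wy": 0, "wz": -2, "hand": 8.5}
    - {"tx": 3.9, "ty": -2.2, "tz": 0, "wx": 0, "wy": 0, "wz": -1, "hand": 8.5}
    - {"tx": 3.9, "ty": -2.0, "tz": 0, "wx": 0, "wy": 0, "wz": 0, "hand": 8.5}
    - {"tx": 2.5, "ty": -1.0, "tz": 0, "wx": 0, "wy": 0, "wz": 0, "hand": 8.5}
    - {"tx": 0, "ty": 0, "tz": 0, "wx": 0, "wy": 0, "wz": 0, "hand": 8.5}

```text
time: 2.05
position: [606.4, -68.2, 302.7]
eef_rot: [[0.997, 0.073, -0.002], [0.073, -0.997, 0.01], [-0.001, -0.01, -1.0]]
contact_force: [0.1, -0.7, -0.1]
finger_gap: 0.999
```

```bash
python3 - <<'E'
from h import *
s=readout.read_state();print(s['position'],s['eef_rot'])
print(wproj([618,-79,204],s))
cv2.imwrite('pics/w1.png',snapshot('wrist')[:,:,::-1])
E
```

```text
[606.39131073 -68.19449591 302.69820965] [[ 0.99734355  0.07280759 -0.00221424]
 [ 0.07282583 -0.99729709  0.00974222]
 [-0.00149894 -0.00987759 -0.99995009]]
[299.69020308 195.74043123]
```

View pics/w1.png

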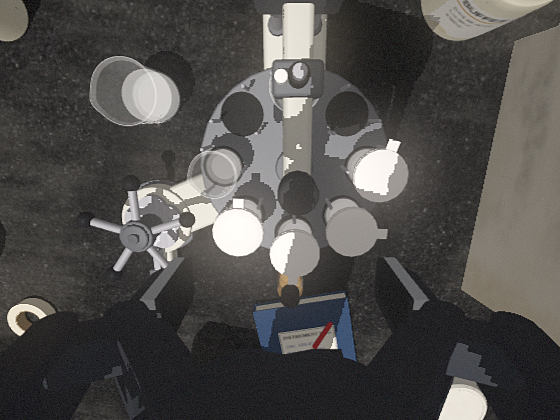

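The knob shows at (299,193), against a predicted (300,196), so the estimate holds. The sample beaker at (215,173) is two seats anticlockwise of the electrode.

Emit:
jog_arm:
  plan:
    - {"tx": 1.15, "ty": 1.25, "tz": 0, "wx": 0, "wy": 0, "wz": 0, "hand": 8.5}
    - {"tx": 0, "ty": 0, "tz": 4, "wx": 0, "wy": 0, "wz": 0, "hand": 8.5}
    - {"tx": 0, "ty": 0, "tz": 4, "wx": 0, "wy": 0, "wz": 0, "hand": 8.5}
    - {"tx": 0, "ty": 0, "tz": 3, "wx": 0, "wy": 0, "wz": 0, "hand": 8.5}
    - {"tx": 0, "ty": 0, "tz": 1.5, "wx": 0, "wy": 0, "wz": 0, "hand": 8.5}
    - {"tx": 0, "ty": 0, "tz": 0, "wx": 0, "wy": 0, "wz": 0, "hand": 8.5}

```text
time: 2.7
position: [613.4, -83.5, 175.7]
eef_rot: [[0.998, 0.07, -0.003], [0.07, -0.998, 0.007], [-0.002, -0.007, -1.0]]
contact_force: [0.3, 0.0, 1.3]
finger_gap: 0.996
```

Emit:
jog_arm:
  plan:
    - {"tx": 0.5, "ty": -0.4, "tz": 0, "wx": 0, "wy": 0, "wz": 0, "hand": 8.5}
    - {"tx": 0, "ty": 0, "tz": 0, "wx": 0, "wy": 0, "wz": 0, "hand": 2.5}
    - {"tx": 0, "ty": 0, "tz": 0, "wx": 0, "wy": 0, "wz": 0, "hand": 2.5}
    - {"tx": 0, "ty": 0, "tz": 0, "wx": 0, "wy": 0, "wz": 0, "hand": 2.5}
    - {"tx": 0, "ty": 0, "tz": 0, "wx": 0, "wy": 0, "wz": 0, "hand": 2.5}
    - {"tx": 0, "ty": 0, "tz": 0, "wx": 0, "wy": 0, "wz": 0, "hand": 2.5}
    - {"tx": 0, "ty": 0, "tz": 0, "wx": 0, "wy": 0, "wz": 0, "hand": 2.5}
  grip_force: 60

```text
time: 3.4
position: [621.0, -77.3, 183.1]
eef_rot: [[0.998, 0.069, 0.005], [0.069, -0.998, 0.01], [0.006, -0.009, -1.0]]
contact_force: [1.1, 0.1, -2.4]
finger_gap: 0.376
```

Emit:
jog_arm:
  plan:
    - {"tx": 0, "ty": 0, "tz": -1.5, "wx": 0, "wy": 0, "wz": 0, "hand": 2.5}
    - {"tx": 0, "ty": 0, "tz": -1.5, "wx": 0, "wy": 0, "wz": 0, "hand": 2.5}
    - {"tx": 0, "ty": 0, "tz": -1.5, "wx": 0, "wy": 0, "wz": 0, "hand": 2.5}
    - {"tx": 0, "ty": 0, "tz": -1.5, "wx": 0, "wy": 0, "wz": 0, "hand": 2.5}
    - {"tx": 0, "ty": 0, "tz": -1.5, "wx": 0, "wy": 0, "wz": 0, "hand": 2.5}

```text
time: 3.9
position: [621.0, -77.3, 257.8]
eef_rot: [[0.998, 0.069, 0.004], [0.069, -0.998, 0.011], [0.005, -0.011, -1.0]]
contact_force: [3.0, 0.9, -6.1]
finger_gap: 0.376
```

Emit:
jog_arm:
  plan:
    - {"tx": 0, "ty": 0, "tz": -0.7, "wx": 0, "wy": 0, "wz": 0, "hand": 2.5}
    - {"tx": 0, "ty": 0, "tz": -0.6, "wx": 0, "wy": 0, "wz": 0, "hand": 2.5}
    - {"tx": 0, "ty": 0, "tz": -0.6, "wx": 0, "wy": 0, "wz": 0, "hand": 2.5}
    - {"tx": 0, "ty": 0, "tz": -0.4, "wx": 0, "wy": 0, "wz": 0, "hand": 2.5}

```text
time: 4.3
position: [620.9, -77.3, 264.5]
eef_rot: [[0.998, 0.069, -0.003], [0.069, -0.998, 0.013], [-0.002, -0.013, -1.0]]
contact_force: [7.1, 2.2, -13.4]
finger_gap: 0.374
```

Emit:
jog_arm:
  plan:
    - {"tx": 0, "ty": 0, "tz": 0, "wx": 0, "wy": 0, "wz": 0, "hand": 2.5}
    - {"tx": 0, "ty": 0, "tz": 0, "wx": 0, "wy": 0, "wz": 0, "hand": 2.5}
    - {"tx": 0, "ty": 0, "tz": 0, "wx": 0, "wy": 0, "wz": 0, "hand": 8.5}
    - {"tx": 0, "ty": 0, "tz": 0, "wx": 0, "wy": 0, "wz": 0, "hand": 8.5}
    - {"tx": 0, "ty": 0, "tz": 0, "wx": 0, "wy": 0, "wz": 0, "hand": 8.5}
    - {"tx": 0, "ty": 0, "tz": 0, "wx": 0, "wy": 0, "wz": 0, "hand": 8.5}
    - {"tx": 0, "ty": 0, "tz": 0, "wx": 0, "wy": 0, "wz": 0, "hand": 8.5}
    - {"tx": 0, "ty": 0, "tz": -4, "wx": 0, "wy": 0, "wz": 0, "hand": 8.5}
    - {"tx": 0, "ty": 0, "tz": -4, "wx": 0, "wy": 0, "wz": 0, "hand": 8.5}

```text
time: 5.2
position: [617.5, -79.0, 345.0]
eef_rot: [[0.998, 0.068, -0.013], [0.068, -0.998, 0.013], [-0.012, -0.014, -1.0]]
contact_force: [1.2, -0.3, 0.3]
finger_gap: 0.997
```

```bash
python3 - <<'E'
from h import *
cv2.imwrite('pics/s1.png',cv2.resize(snapshot('side')[60:300,180:460,::-1],(700,600)))
s=readout.read_state();print(s['position'],s['qpos'])
E
```

```text
[620.01585999 -79.49794811 353.21295771] [-0.17315813  0.12295916  1.54983422  0.0104498   1.47303399  1.32818222]
```

View pics/s1.png

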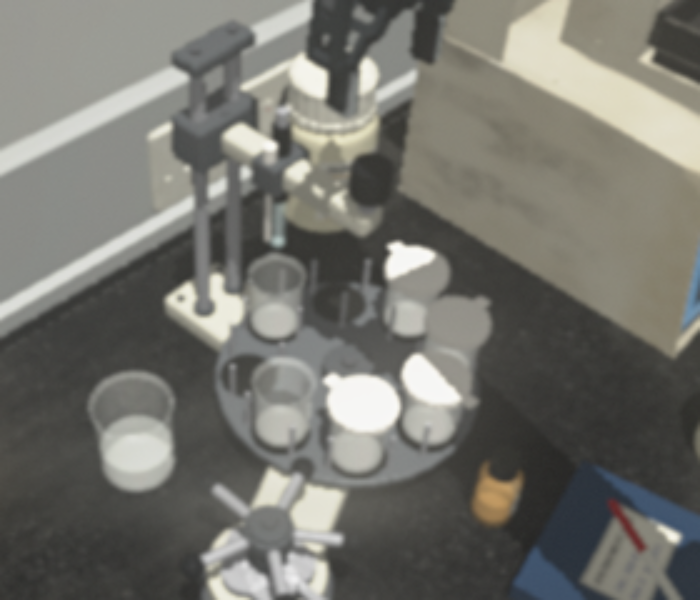

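The head is up: the electrode tip at about (275,240) is well above the beaker rims. Next I go to the wheel gap at 112°.

```bash
cat >> h.py <<'E'
def to(x,y,z):
    s=readout.read_state();return np.round(np.array(s['eef_rot']).T@(np.array([x,y,z])-s['position'])/10,2)
H=np.array([524.,110.])
def arc(a,r=45): return H+r*np.array([np.cos(np.radians(a)),np.sin(np.radians(a))])
E
python3 - <<'E'
from h import *
s=dict(position=np.array([606.39,-68.19,302.7]),eef_rot=np.array([[.99734,.0728,-.0022],[.0728,-.9973,.00974],[-.0015,-.00988,-.99995]]))
print('hub from wrist',wray(137,236,101,s)); print('large beaker',wray(152,97,3,s),ray('top',388,262,0))
for a in(4,76,148): print(a,wproj([524+66*np.cos(np.radians(a)),110+66*np.sin(np.radians(a)),85],s))
print(to(507,152,250),to(507,152,60))
p=[arc(a) for a in np.arange(112,-33,-12)];R=s['eef_rot']
for q0,q1 in zip(p,p[1:]): print(np.round(R[:2,:2].T@(q1-q0)/10,2),np.round(q1))
E
```

```text
hub from wrist [529.27164381 104.80627306 101.        ]
large beaker [692.09757367 120.52884079   3.        ] [686.96232729 113.06601826   0.        ]
4 [132.02408096 183.18485492]
76 [ 86.38885052 219.26511566]
148 [114.59170132 273.27841249]
[ -9.68 -23.75  10.6 ] [ -9.64 -23.54  29.6 ]
[ 0.92 -0.19] [516. 154.]
[0.94 0.  ] [526. 155.]
[0.92 0.2 ] [535. 154.]
[0.86 0.39] [544. 150.]
[0.76 0.56] [552. 145.]
[0.63 0.7 ] [558. 139.]
[0.47 0.82] [564. 131.]
[0.29 0.9 ] [567. 122.]
[0.1  0.94] [569. 113.]
[-0.1   0.94] [569. 104.]
[-0.29  0.89] [566.  95.]
[-0.47  0.81] [562.  86.]
```

Emit:
jog_arm:
  plan:
    - {"tx": -1.6, "ty": -4, "tz": 0, "wx": 0, "wy": 0, "wz": 0, "hand": 0}
    - {"tx": -1.6, "ty": -4, "tz": 1, "wx": 0, "wy": 0, "wz": 0, "hand": 0}
    - {"tx": -1.6, "ty": -4, "tz": 2, "wx": 0, "wy": 0, "wz": 0, "hand": 0}
    - {"tx": -1.6, "ty": -4, "tz": 2, "wx": 0, "wy": 0, "wz": 0, "hand": 0}
    - {"tx": -1.6, "ty": -4, "tz": 2, "wx": 0, "wy": 0, "wz": 0, "hand": 0}
    - {"tx": -1.5, "ty": -3.5, "tz": 2, "wx": 0, "wy": 0, "wz": 0, "hand": 0}
    - {"tx": 0, "ty": 0, "tz": 0, "wx": 0, "wy": 0, "wz": 0, "hand": 0}
    - {"tx": 0, "ty": 0, "tz": 0, "wx": 0, "wy": 0, "wz": 0, "hand": 0}

```text
time: 6.05
position: [510.8, 155.0, 270.4]
eef_rot: [[0.998, 0.065, 0.017], [0.064, -0.998, 0.01], [0.017, -0.009, -1.0]]
contact_force: [-0.7, -0.4, 0.4]
finger_gap: -0.0
```

```bash
python3 - <<'E'
from h import *
s=readout.read_state();print(s['position'],s['eef_rot'],s['finger_gap'])
print(wproj([525,109,101],s),to(508,151,120),to(508,151,62))
cv2.imwrite('pics/w2.png',snapshot('wrist')[:,:,::-1])
E
```

```text
[510.75802741 155.011262   270.4285925 ] [[ 0.99776699  0.06465774  0.01674529]
 [ 0.06449808 -0.99786866  0.00990644]
 [ 0.01735013 -0.00880428 -0.99981071]] -0.0004624531511009142
[331.03098335 181.90710832] [-0.56  0.51 15.03] [-0.66  0.57 20.83]
```

View pics/w2.png

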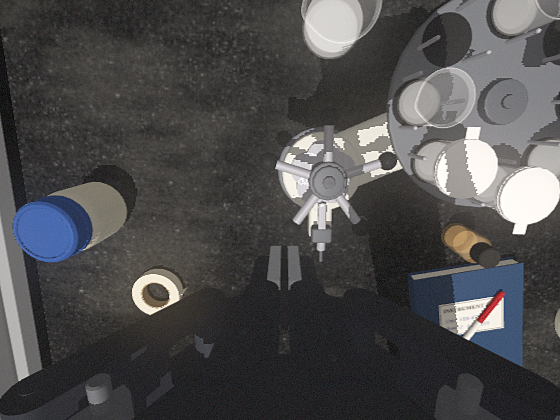

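Emit:
jog_arm:
  plan:
    - {"tx": -0.4, "ty": 0.4, "tz": 2, "wx": 0, "wy": -1, "wz": 0, "hand": 0}
    - {"tx": 0, "ty": 0, "tz": 4, "wx": 0, "wy": 0, "wz": 0, "hand": 0}
    - {"tx": 0, "ty": 0, "tz": 4, "wx": 0, "wy": 0, "wz": 0, "hand": 0}
    - {"tx": 0, "ty": 0, "tz": 3, "wx": 0, "wy": 0, "wz": 0, "hand": 0}
    - {"tx": 0, "ty": 0, "tz": 1, "wx": 0, "wy": 0, "wz": 0, "hand": 0}
    - {"tx": 0, "ty": 0, "tz": 0, "wx": 0, "wy": 0, "wz": 0, "hand": 0}

```text
time: 6.7
position: [513.1, 144.4, 126.6]
eef_rot: [[0.999, 0.054, 0.004], [0.054, -0.999, 0.009], [0.004, -0.008, -1.0]]
contact_force: [0.0, -0.5, 0.3]
finger_gap: -0.002
```

Emit:
jog_arm:
  plan:
    - {"tx": -0.5, "ty": -0.7, "tz": 0, "wx": 0, "wy": 0, "wz": 0, "hand": 0}
    - {"tx": 0, "ty": 0, "tz": 0, "wx": 0, "wy": 0, "wz": 0, "hand": 0}
    - {"tx": 0, "ty": 0, "tz": 0, "wx": 0, "wy": 0, "wz": 0, "hand": 0}

```text
time: 7.0
position: [510.2, 150.9, 129.9]
eef_rot: [[0.999, 0.052, 0.008], [0.052, -0.999, 0.01], [0.009, -0.009, -1.0]]
contact_force: [-0.6, -0.5, -0.3]
finger_gap: 0.005
```

Emit:
jog_arm:
  plan:
    - {"tx": -0.1, "ty": 0, "tz": 2, "wx": 0, "wy": 0, "wz": 0, "hand": 0}
    - {"tx": 0, "ty": 0, "tz": 2, "wx": 0, "wy": 0, "wz": 0, "hand": 0}
    - {"tx": 0, "ty": 0, "tz": 1.5, "wx": 0, "wy": 0, "wz": 0, "hand": 0}
    - {"tx": 0, "ty": 0, "tz": 0.7, "wx": 0, "wy": 0, "wz": 0, "hand": 0}
    - {"tx": 0, "ty": 0, "tz": 0, "wx": 0, "wy": 0, "wz": 0, "hand": 0}

```text
time: 7.5
position: [517.1, 154.2, 75.3]
eef_rot: [[0.998, 0.054, 0.025], [0.054, -0.998, 0.014], [0.026, -0.013, -1.0]]
contact_force: [-1.3, 0.1, -0.1]
finger_gap: 0.0
```

Emit:
jog_arm:
  plan:
    - {"tx": -0.4, "ty": 0, "tz": 0.6, "wx": 0, "wy": -1.2, "wz": 0, "hand": 0}
    - {"tx": 0, "ty": 0, "tz": 0.3, "wx": 0, "wy": 0, "wz": 0, "hand": 0}
    - {"tx": 0, "ty": 0, "tz": 0, "wx": 0, "wy": 0, "wz": 0, "hand": 0}

```text
time: 7.8
position: [515.3, 154.8, 68.5]
eef_rot: [[0.998, 0.054, 0.008], [0.054, -0.998, 0.014], [0.008, -0.013, -1.0]]
contact_force: [1.0, -0.2, 0.1]
finger_gap: -0.001
```

Emit:
jog_arm:
  plan:
    - {"tx": 0.47, "ty": -0.02, "tz": 0, "wx": 0, "wy": 0, "wz": 0, "hand": 0}
    - {"tx": 0.47, "ty": 0, "tz": 0, "wx": 0, "wy": 0, "wz": 0, "hand": 0}
    - {"tx": 0.47, "ty": 0.05, "tz": 0, "wx": 0, "wy": 0, "wz": 0, "hand": 0}
    - {"tx": 0.46, "ty": 0.1, "tz": 0, "wx": 0, "wy": 0, "wz": 0, "hand": 0}
    - {"tx": 0.45, "ty": 0.15, "tz": 0, "wx": 0, "wy": 0, "wz": 0, "hand": 0}

```text
time: 8.3
position: [523.8, 153.4, 66.6]
eef_rot: [[0.998, 0.052, -0.027], [0.053, -0.999, 0.012], [-0.026, -0.014, -1.0]]
contact_force: [-7.5, 3.4, 5.6]
finger_gap: -0.001
```

Emit:
jog_arm:
  plan:
    - {"tx": 0.9, "ty": 0.1, "tz": 0, "wx": 0, "wy": 1.5, "wz": 0, "hand": 0}
    - {"tx": 0.9, "ty": 0.15, "tz": 0, "wx": 0, "wy": 0.5, "wz": 0, "hand": 0}
    - {"tx": 0.9, "ty": 0.2, "tz": 0, "wx": 0, "wy": 0, "wz": 0, "hand": 0}

```text
time: 8.6
position: [540.0, 150.8, 63.9]
eef_rot: [[0.999, 0.051, -0.016], [0.051, -0.999, 0.014], [-0.015, -0.014, -1.0]]
contact_force: [-6.6, 0.8, 2.2]
finger_gap: 0.001
```

Emit:
jog_arm:
  plan:
    - {"tx": 0.8, "ty": 0.25, "tz": -0.1, "wx": 0, "wy": 0.5, "wz": 0, "hand": 0}
    - {"tx": 0.7, "ty": 0.35, "tz": 0, "wx": 0, "wy": 0, "wz": 0, "hand": 0}
    - {"tx": 0.5, "ty": 0.5, "tz": 0, "wx": 0, "wy": 0, "wz": 0, "hand": 0}

```text
time: 8.9
position: [557.0, 141.9, 63.2]
eef_rot: [[0.999, 0.05, -0.017], [0.051, -0.999, 0.015], [-0.016, -0.016, -1.0]]
contact_force: [-1.6, 0.6, 0.7]
finger_gap: 0.002
```

Emit:
jog_arm:
  plan:
    - {"tx": 0.1, "ty": 0.2, "tz": 0, "wx": 0, "wy": 0.5, "wz": 0, "hand": 0}
    - {"tx": 0, "ty": 0, "tz": 0, "wx": 0, "wy": 0, "wz": 0, "hand": 0}
    - {"tx": 0, "ty": 0, "tz": 0, "wx": 0, "wy": 0, "wz": 0, "hand": 0}
    - {"tx": 0, "ty": 0, "tz": 0, "wx": 0, "wy": 0, "wz": 0, "hand": 0}
    - {"tx": 0, "ty": 0, "tz": 0, "wx": 0, "wy": 0, "wz": 0, "hand": 0}
    - {"tx": 0, "ty": 0, "tz": 0, "wx": 0, "wy": 0, "wz": 0, "hand": 0}
    - {"tx": 0, "ty": 0, "tz": 0, "wx": 0, "wy": 0, "wz": 0, "hand": 0}
    - {"tx": 0, "ty": 0, "tz": 0, "wx": 0, "wy": 0, "wz": 0, "hand": 0}

```text
time: 9.7
position: [561.9, 138.8, 64.8]
eef_rot: [[0.999, 0.05, -0.001], [0.05, -0.999, 0.016], [-0.0, -0.016, -1.0]]
contact_force: [-0.1, -0.2, -0.4]
finger_gap: -0.001
```

```bash
python3 - <<'E'
from h import *
cv2.imwrite('pics/sw1.png',np.hstack([cv2.resize(snapshot('side')[120:320,220:420,::-1],(400,400)),cv2.resize(snapshot('top')[150:300,220:420,::-1],(400,300))[:, :] if 0 else cv2.resize(snapshot('wrist')[:,:,::-1],(400,400))]))
E
```

```text
(no output)
```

View pics/sw1.png

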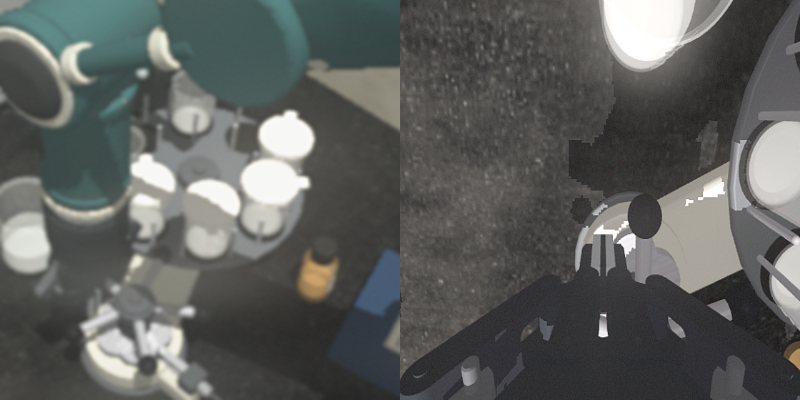

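The side view shows the platter one seat on: the storage beaker has moved clockwise. I'll push the second click the same way.

Emit:
jog_arm:
  plan:
    - {"tx": 0.3, "ty": 0.7, "tz": 0, "wx": 0, "wy": 0, "wz": 0, "hand": 0}
    - {"tx": 0.3, "ty": 0.8, "tz": 0, "wx": 0, "wy": 0, "wz": 0, "hand": 0}
    - {"tx": 0.2, "ty": 0.9, "tz": 0, "wx": 0, "wy": 0, "wz": 0, "hand": 0}
    - {"tx": 0.1, "ty": 0.9, "tz": 0, "wx": 0, "wy": 0, "wz": 0, "hand": 0}

```text
time: 10.2
position: [569.0, 111.7, 63.4]
eef_rot: [[0.999, 0.047, -0.009], [0.048, -0.999, 0.027], [-0.008, -0.027, -1.0]]
contact_force: [-0.1, 9.0, 0.6]
finger_gap: -0.004
```

Emit:
jog_arm:
  plan:
    - {"tx": 0, "ty": 0.9, "tz": 0, "wx": 0.5, "wy": 0, "wz": 0, "hand": 0}
    - {"tx": -0.1, "ty": 0.9, "tz": 0, "wx": 0, "wy": 0, "wz": 0, "hand": 0}
    - {"tx": -0.3, "ty": 0.7, "tz": 0, "wx": 0, "wy": 0, "wz": 0, "hand": 0}

```text
time: 10.5
position: [567.2, 87.6, 62.8]
eef_rot: [[0.999, 0.046, -0.008], [0.047, -0.998, 0.04], [-0.006, -0.041, -0.999]]
contact_force: [0.6, 2.6, -0.4]
finger_gap: 0.003
```

Emit:
jog_arm:
  plan:
    - {"tx": -0.2, "ty": 0, "tz": 0, "wx": -1, "wy": 0, "wz": 0, "hand": 0}
    - {"tx": 0, "ty": 0, "tz": 0, "wx": -1, "wy": 0, "wz": 0, "hand": 0}
    - {"tx": 0, "ty": 0, "tz": 0, "wx": 0, "wy": 0, "wz": 0, "hand": 0}
    - {"tx": 0, "ty": 0, "tz": 0, "wx": 0, "wy": 0, "wz": 0, "hand": 0}
    - {"tx": 0, "ty": 0, "tz": 0, "wx": 0, "wy": 0, "wz": 0, "hand": 0}
    - {"tx": 0, "ty": 0, "tz": 0, "wx": 0, "wy": 0, "wz": 0, "hand": 0}
    - {"tx": 0, "ty": 0, "tz": 0, "wx": 0, "wy": 0, "wz": 0, "hand": 0}
    - {"tx": 0, "ty": 0, "tz": 0, "wx": 0, "wy": 0, "wz": 0, "hand": 0}

```text
time: 11.3
position: [564.4, 85.3, 62.6]
eef_rot: [[0.999, 0.047, -0.007], [0.047, -0.999, -0.001], [-0.007, 0.001, -1.0]]
contact_force: [-0.1, -0.2, -0.5]
finger_gap: 0.001
```

Emit:
jog_arm:
  plan:
    - {"tx": 0, "ty": 0, "tz": -2, "wx": 0, "wy": 0, "wz": 0, "hand": 0}
    - {"tx": 0, "ty": 0, "tz": -3, "wx": 0, "wy": 0, "wz": 0, "hand": 0}
    - {"tx": 0, "ty": 0, "tz": -4, "wx": 0, "wy": 0, "wz": 0, "hand": 0}
    - {"tx": 0, "ty": 0, "tz": -4, "wx": 0, "wy": 0, "wz": 0, "hand": 0}
    - {"tx": 0, "ty": 0, "tz": -4, "wx": 0, "wy": 0, "wz": 0, "hand": 0}
    - {"tx": 0, "ty": 0, "tz": -4, "wx": 0, "wy": 0, "wz": 0, "hand": 0}
    - {"tx": 0, "ty": 0, "tz": -4, "wx": 0, "wy": 0, "wz": 0, "hand": 0}
    - {"tx": 0, "ty": 0, "tz": -3, "wx": 0, "wy": 0, "wz": 0, "hand": 8.5}
    - {"tx": 0, "ty": 0, "tz": 0, "wx": 0, "wy": 0, "wz": 0, "hand": 8.5}
    - {"tx": 0, "ty": 0, "tz": 0, "wx": 0, "wy": 0, "wz": 0, "hand": 8.5}

```text
time: 12.3
position: [565.0, 85.0, 351.7]
eef_rot: [[0.999, 0.046, -0.012], [0.046, -0.999, -0.002], [-0.012, 0.001, -1.0]]
contact_force: [-0.5, -0.2, -0.6]
finger_gap: 0.51
```

```bash
python3 - <<'E'
from h import *
s=readout.read_state();print(s['position'],s['eef_rot'])
cv2.imwrite('pics/sw2.png',np.hstack([cv2.resize(snapshot('side')[60:320,200:420,::-1],(400,480)),cv2.resize(snapshot('wrist')[:,:,::-1],(400,480))]))
print(to(619,-79,352),to(619,-79,263))
E
```

```text
[564.97977578  85.01464577 351.70016478] [[ 9.98845222e-01  4.64106789e-02 -1.24206403e-02]
 [ 4.63948592e-02 -9.98921962e-01 -1.55893718e-03]
 [-1.24796017e-02  9.80883097e-04 -9.99921646e-01]]
[ 4.66 16.63 -0.17] [ 4.79 16.62  8.73]
```

View pics/sw2.png

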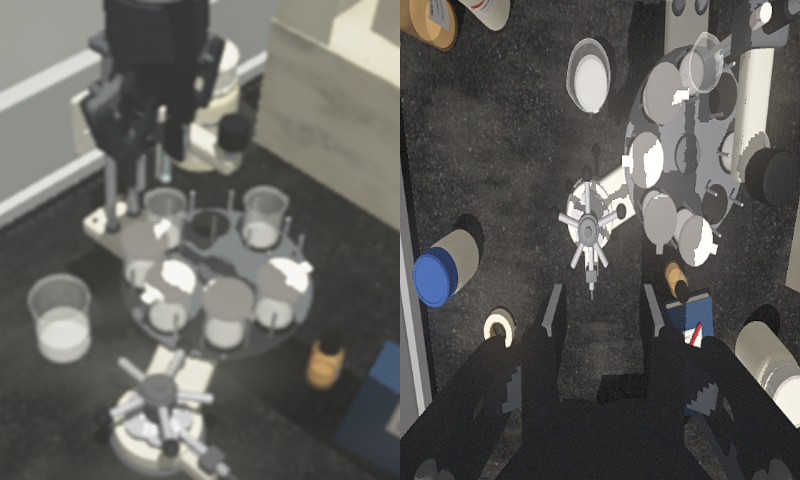

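The sample beaker (165,210 in the side view) now stands under the electrode. The storage beaker is at (265,215), two seats on, and the wheel is in its stop with the head up. I go back to the knob.

Emit:
jog_arm:
  plan:
    - {"tx": 1.2, "ty": 4, "tz": 0, "wx": 0, "wy": 0.7, "wz": 0, "hand": 8.5}
    - {"tx": 1.2, "ty": 4, "tz": 0, "wx": 0, "wy": 0, "wz": 0, "hand": 8.5}
    - {"tx": 1.1, "ty": 4, "tz": 0, "wx": 0, "wy": 0, "wz": 0, "hand": 8.5}
    - {"tx": 0.9, "ty": 3.5, "tz": 0, "wx": 0, "wy": 0, "wz": 0, "hand": 8.5}
    - {"tx": 0, "ty": 0, "tz": 0, "wx": 0, "wy": 0, "wz": 0, "hand": 8.5}
    - {"tx": 0, "ty": 0, "tz": 0, "wx": 0, "wy": 0, "wz": 0, "hand": 8.5}
    - {"tx": 0, "ty": 0, "tz": 0, "wx": 0, "wy": 0, "wz": 0, "hand": 8.5}

```text
time: 13.1
position: [611.9, -70.6, 334.5]
eef_rot: [[0.998, 0.05, -0.025], [0.05, -0.999, 0.003], [-0.025, -0.004, -1.0]]
contact_force: [0.6, -0.2, -0.5]
finger_gap: 0.995
```

```bash
python3 - <<'E'
from h import *
s=readout.read_state();print(s['position'],s['eef_rot'])
print(to(620,-78,262))
E
```

```text
[611.93106097 -70.57447669 334.5243072 ] [[ 0.99845026  0.04980703 -0.02482631]
 [ 0.04989529 -0.9987501   0.00294777]
 [-0.02464846 -0.00418192 -0.99968743]]
[0.95 0.81 7.23]
```

Emit:
jog_arm:
  plan:
    - {"tx": 0.8, "ty": 0.8, "tz": 0, "wx": 0, "wy": 1.4, "wz": 0, "hand": 8.5}
    - {"tx": 0, "ty": 0, "tz": 0, "wx": 0, "wy": 0, "wz": 0, "hand": 8.5}
    - {"tx": 0, "ty": 0, "tz": 2, "wx": 0, "wy": 0, "wz": 0, "hand": 8.5}
    - {"tx": 0, "ty": 0, "tz": 2, "wx": 0, "wy": 0, "wz": 0, "hand": 8.5}
    - {"tx": 0, "ty": 0, "tz": 1, "wx": 0, "wy": 0, "wz": 0, "hand": 8.5}
    - {"tx": 0, "ty": 0, "tz": 0, "wx": 0, "wy": 0, "wz": 0, "hand": 8.5}
    - {"tx": 0, "ty": 0, "tz": 0, "wx": 0, "wy": 0, "wz": 0, "hand": 8.5}

```text
time: 13.8
position: [621.1, -73.0, 284.4]
eef_rot: [[0.998, 0.057, 0.005], [0.057, -0.998, 0.005], [0.005, -0.005, -1.0]]
contact_force: [0.8, 0.5, 0.1]
finger_gap: 0.994
```

```bash
python3 - <<'E'
from h import *
s=readout.read_state();print(s['position'],s['eef_rot'][:,2])
print(to(620,-78,264))
E
```

```text
[621.05550147 -73.03493312 284.43515741] [ 0.00493272  0.00518965 -0.99997437]
[-0.14  0.5   2.04]
```

Emit:
jog_arm:
  plan:
    - {"tx": -0.1, "ty": 0.5, "tz": 1, "wx": 0, "wy": 0, "wz": 0, "hand": 8.5}
    - {"tx": 0, "ty": 0, "tz": 0.9, "wx": 0, "wy": 0, "wz": 0, "hand": 8.5}
    - {"tx": 0, "ty": 0, "tz": 0, "wx": 0, "wy": 0, "wz": 0, "hand": 8.5}
    - {"tx": 0, "ty": 0, "tz": 0, "wx": 0, "wy": 0, "wz": 0, "hand": 2.5}
    - {"tx": 0, "ty": 0, "tz": 0, "wx": 0, "wy": 0, "wz": 0, "hand": 2.5}
    - {"tx": 0, "ty": 0, "tz": 0, "wx": 0, "wy": 0, "wz": 0, "hand": 2.5}
    - {"tx": 0, "ty": 0, "tz": 0, "wx": 0, "wy": 0, "wz": 0, "hand": 2.5}
    - {"tx": 0, "ty": 0, "tz": 0, "wx": 0, "wy": 0, "wz": 0, "hand": 2.5}
    - {"tx": 0, "ty": 0, "tz": 0, "wx": 0, "wy": 0, "wz": 0, "hand": 2.5}
  grip_force: 60

```text
time: 14.7
position: [621.8, -77.4, 267.1]
eef_rot: [[0.998, 0.057, 0.009], [0.057, -0.998, 0.006], [0.01, -0.006, -1.0]]
contact_force: [-0.7, 1.0, 0.6]
finger_gap: 0.374
```

Gripped (gap 0.374, as before). I lower the head.

Emit:
jog_arm:
  plan:
    - {"tx": 0, "ty": 0, "tz": 1.2, "wx": 0, "wy": 0, "wz": 0, "hand": 2.5}
    - {"tx": 0, "ty": 0, "tz": 1.5, "wx": 0, "wy": 0, "wz": 0, "hand": 2.5}
    - {"tx": 0, "ty": 0, "tz": 1.5, "wx": 0, "wy": 0, "wz": 0, "hand": 2.5}
    - {"tx": 0, "ty": 0, "tz": 1.5, "wx": 0, "wy": 0, "wz": 0, "hand": 2.5}
    - {"tx": 0, "ty": 0, "tz": 1.2, "wx": 0, "wy": 0, "wz": 0, "hand": 2.5}

```text
time: 15.2
position: [621.8, -77.4, 205.1]
eef_rot: [[0.998, 0.057, 0.012], [0.057, -0.998, 0.005], [0.012, -0.004, -1.0]]
contact_force: [-2.6, 1.3, 6.4]
finger_gap: 0.374
```

Steady 6 N of friction. The lower stop should be at TCP z of about 181.

Emit:
jog_arm:
  plan:
    - {"tx": 0, "ty": 0, "tz": 1, "wx": 0, "wy": 0, "wz": 0, "hand": 2.5}
    - {"tx": 0, "ty": 0, "tz": 0.8, "wx": 0, "wy": 0, "wz": 0, "hand": 2.5}
    - {"tx": 0, "ty": 0, "tz": 0.8, "wx": 0, "wy": 0, "wz": 0, "hand": 2.5}
    - {"tx": 0, "ty": 0, "tz": 0.6, "wx": 0, "wy": 0, "wz": 0, "hand": 2.5}
    - {"tx": 0, "ty": 0, "tz": 0.6, "wx": 0, "wy": 0, "wz": 0, "hand": 2.5}

```text
time: 15.7
position: [621.9, -77.4, 182.2]
eef_rot: [[0.998, 0.057, 0.014], [0.057, -0.998, 0.004], [0.014, -0.004, -1.0]]
contact_force: [-14.2, 2.7, 25.4]
finger_gap: 0.377
```

Stop reached: 25 N, and 84.9 mm of travel. I let go and raise the hand.

Emit:
jog_arm:
  plan:
    - {"tx": 0, "ty": 0, "tz": 0, "wx": 0, "wy": 0, "wz": 0, "hand": 2.5}
    - {"tx": 0, "ty": 0, "tz": 0, "wx": 0, "wy": 0, "wz": 0, "hand": 8.5}
    - {"tx": 0, "ty": 0, "tz": 0, "wx": 0, "wy": 0, "wz": 0, "hand": 8.5}
    - {"tx": 0, "ty": 0, "tz": 0, "wx": 0, "wy": 0, "wz": 0, "hand": 8.5}
    - {"tx": 0, "ty": 0, "tz": 0, "wx": 0, "wy": 0, "wz": 0, "hand": 8.5}
    - {"tx": 0, "ty": 0, "tz": 0, "wx": 0, "wy": 0, "wz": 0, "hand": 8.5}
    - {"tx": 0, "ty": 0, "tz": -2, "wx": 0, "wy": 0, "wz": 0, "hand": 8.5}
    - {"tx": 0, "ty": 0, "tz": -4, "wx": 0, "wy": 0, "wz": 0, "hand": 8.5}
    - {"tx": 0, "ty": 0, "tz": -4, "wx": 0, "wy": 0, "wz": 0, "hand": 8.5}
    - {"tx": 0, "ty": 0, "tz": -4, "wx": 0, "wy": 0, "wz": 0, "hand": 8.5}
    - {"tx": 0, "ty": 0, "tz": 0, "wx": 0, "wy": 0, "wz": 0, "hand": 8.5}

```text
time: 16.8
position: [618.7, -78.6, 322.4]
eef_rot: [[0.998, 0.057, 0.007], [0.057, -0.998, 0.004], [0.007, -0.004, -1.0]]
contact_force: [0.8, -0.0, 0.5]
finger_gap: 0.99
```

```bash
python3 - <<'E'
from h import *
s=readout.read_state();print(s['position'],s['contact_force'],wproj([619,-79,204],s),wproj([619,-79,289],s))
cv2.imwrite('pics/f.png',np.hstack([cv2.resize(snapshot('side')[60:320,200:420,::-1],(400,480)),cv2.resize(snapshot('wrist')[:,:,::-1],(400,480))]))
E
```

```text
[618.67327196 -78.60895894 322.41296306] [ 0.77508248 -0.01850013  0.45933326] [285.01162644 203.16360172] [285.02103143 238.34562823]
```

View pics/f.png

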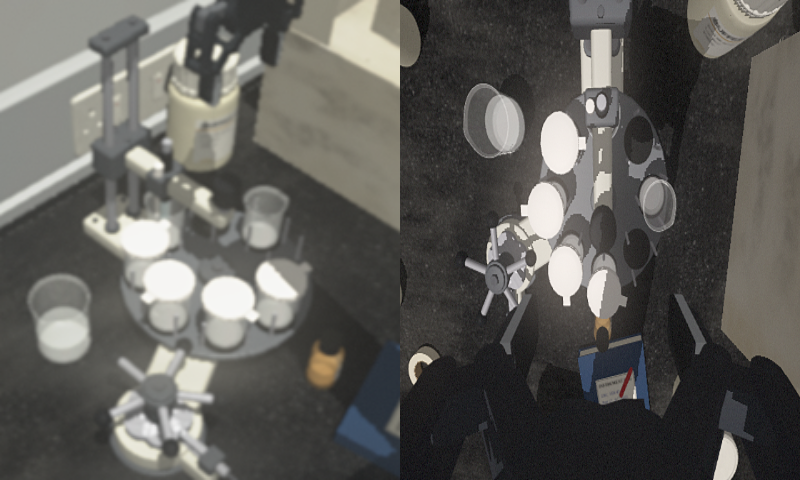

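The head is down: the knob appears at about (280,197), against a predicted (285,203) for down. The electrode is inside the sample beaker, all six beakers are upright and the hand is clear.

```bash
python3 -c "
from rig import ticket; print(ticket.hand_in())"
```

```text
the job is handed in; nothing more can be done
None
```

The job is done and handed in at about 17 s on the robot's clock. The hand-in reports no verdict, so these are my own checks:

- **Lifting:** I raised the head by its knob until it met the upper stop, where the force rose to 13 N.
- **Turning:** I pushed the star wheel two clicks clockwise with the shut fingers. The pictures showed the platter moving one seat each time, ending with the sample beaker under the electrode and the wheel in its click-stop.
- **Lowering:** I lowered the head 85 mm until it met the lower stop at 25 N, then let go and raised the hand clear.
- **Last pictures:** The head is down with the electrode in the sample beaker, and all six beakers stand upright in their seats. The indicator bottle and large beaker look undisturbed. The hand force reads about zero.

No check failed, but I judged the sample beaker's centring and the wheel's final angle only by eye. One early reading of the wheel hub was 5–7 mm off between two cameras, and a closer picture settled it before I pushed.

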